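# Clamp a sample jar and unscrew its tight lid

### The job

Swing the handle of the toggle clamp down until it locks over centre, so that its pad braces the jar in the V nest and the jar cannot turn. Then unscrew the tight lid anticlockwise, stop turning as soon as the thread lets go (it needs 60 to 90 degrees; never past 100, where it jams), and lift it straight up by about 3 cm. Finish while still holding the lid level, centred just above the open mouth with a finger-wide gap; leave the clamp locked and the things round about where they stand.

Things in the scene. Friction and masses are not known exactly. Their poses are not given: they have to be found in the camera images.
- jar_fixture: Jar-holding fixture fixed to the desk: dark grey plate 125 (x) x 225 (y) x 12 mm, grey V nest with black pads, 46 mm high, at its +y end, steel push-pull toggle clamp at its -y end. Origin under the plate, 35 mm to the -y side of its centre; y runs along the plunger towards the nest, z up. Jar axis when seated: (0, 0.090). Nest, plunger and clamp frame end below 62 mm above the desk.
- clamp_pivot (a point): pivot of the clamp handle, at (0, -0.030, 0.044) in the fixture; the handle swings about the fixture's x axis. Pushing its grip down with closed fingers takes a few newtons; the handle stays where it is left while open, and stays locked past dead centre.
- handle_grip (a point): point on the centre line of the clamp handle, 95 mm from the pivot. The handle's black rubber grip is a flat bar 25 mm wide (along fixture x), 11.5 mm thick, running straight from 38 to 122 mm from the pivot.
- clamp_handle (a joint): angle of the clamp handle (rad), 0 to 0.3 at the start with the handle standing up; elevation of the handle above the fixture's -y direction = 1.798 - value. It grows as the handle swings over to the -y side and down. The pad meets the jar at 0.65 to 0.85, dead centre is 1.48, the hard stop just past it 1.588 (locked, handle 12 deg above level).
- jar: Off-white plastic sample jar, 59 mm diameter, 84 mm tall to its rim, standing upright on the fixture's plate in the V nest with up to 3 mm play to the V; not to be turned. Origin at the centre of its underside, z up along its axis. Neck 48 mm diameter with a three-start lug thread.
- jar_mouth (a point): centre of the jar's mouth, level with its rim, 84 mm above the jar's underside.
- jar_mark (a point): point on the jar's wall, 29.5 mm from its axis along the jar's x, 44 mm above its underside (small moulded ridge).
- lid_centre (a point): centre of the lid, half-way up. White ribbed screw lid, 65 mm diameter, 24 mm tall, lower edge 66 mm above the jar's underside when closed; z up. Grasp across the diameter from above. Tight: about 0.45 N m at first, fading. Turned anticlockwise from above it rises 2.5 mm and comes free at 53 deg; it jams again at 106 deg. Lower edge clear of the rim after 18 mm of lift.
- lid_mark (a point): point on the lid's edge half-way up, 32.5 mm from its axis along the lid's x; in line with the jar's x when the lid is closed.
- marker_pen_mid (a point): black-capped marker pen, 121 mm long, lying on the desk, bystander; its centre.
- dropper_bottle_0_mid (a point): small dropper bottle, 28 mm diameter, 68 mm tall, bystander; its centre.
There are look-alikes about, which are no part of the job. There is more than one size of the part that bears lid_centre; the job needs the middle-sized.

How it is judged:
By the outcome, as a careful person would: the job done as asked, in the order asked, and still so for the second after the job is handed in, while the arm keeps its last pose, push and grip.
It also fails if it takes over 54 s, if anything falls off the work surface, if the arm or the gripper's body presses on something with over 40 N, if the wrist force passes 120 N, or if a joint passes its speed limit or range.

### The arm

A 6-joint arm with a two-finger parallel gripper is mounted at the origin on a cart in front of the work surface, level with it; the furniture and walls round the work are solid. World frame = base frame: x ahead of the robot, y to its left, z up, the work surface at z = 0. Lengths are in m, angles in degrees, forces in N, time in s.
With the tool pointing down it reaches from about 0.25 to 0.725 m from the base axis. Payload 9.7 kg.
Tool frame: the origin (TCP) lies on the centre line of the jaws, within the pads' length; the fingertips stand 22 mm ahead of it and the grasp point (between the pads) lies 3 mm ahead of it; z points along the fingers, y is the direction in which the jaws open and shut (so a half turn about z gives the same grasp; the last joint's range is limited). The gripper opens to 85 mm and grips with 20 to 120 N. Pads are 22 mm wide; open, the fingers measure 114 mm over their backs; the gripper's body (76 mm by 85 mm) begins 54 mm behind the grasp point. The pads swing forward as they close: fully open they stand 13 mm farther back than shut.
Start: joints at [-75.115, 4.979, 10.078, 95.1, 0, 90], TCP at [0.141, -0.532, 0.225] pointing down, gripper open.
Joint ranges: [-179.16, 179.16], [-48.56, 103.87], [-65.8, 70.77], [-126.05, 130.52], [-82.76, 87.17], [-180, 180]. Speed limits (degrees/s): [127.2, 127.2, 147.25, 180, 180, 180].

### API

Orientations are given as [roll, pitch, yaw] about the fixed x, y, z axes, in that order (R = Rz(yaw) Ry(pitch) Rx(roll)).
In Python, from workcell import get_obs, camera, camera_params, job_done gives the robot as it stands.
- The arm moves only by the tool servo_tool, never from a script. Its argument "steps" is a list of rows, each an object of numbers: "x", "y", "z": the shift along the world's x, y, z in mm; "yaw": the turn about the world's z in degrees. A call has 1 to 12 rows; each row is the pose to reach, as a shift and turn from the pose measured when the call began; what a row does not reach only later rows make up. A row lasts 1/8 s, in which the tool goes at most 62.5 mm and 10.7 degrees, less where a joint would pass 70% of its speed; a pose out of reach is approached as far as the arm can. A call with a gripper value outside its range is refused whole. "grip" is the finger opening in mm, from 0 to 85.4, set as the call begins (left out, the last holds). The fingers move at their own pace and stop on an object; "grip_force" is the grip in N (left out, the last holds). Time passes only in rows, so rows that repeat a pose let the fingers close. It gives the time, the measured TCP pose, the force and the opening at its end, in the units of the state.
- get_obs(): the state, without advancing time (a new reading comes with each control period).
- camera(name): name is "scene" or "top"; returns (picture, depth): 420x560x3 uint8, red, green, blue; 420x560 float32, m along the optical axis (not along the pixel's ray), 0 where there is no reading.
- camera_params(name): a dict with "intrinsics" (3x3 intrinsics, pixels), "rvec" (rotation vector, rad) and "tvec" (3), from world to camera coordinates, as OpenCV has them. Camera axes: x right, y down, z forward; pixel columns grow to the right and rows downward; lengths in m; the calibration is good to about 2 mm. A picture is of the moment at which its call begins. camera_params takes no time and is no camera call.
- job_done(): hands the job in, once; it reports no verdict.
The state is a dict: "time": time; "q": joint angles; "qd": joint speeds; "joint_efforts": joint torques, N m; "ee_pos": TCP position; "tcp_rot": TCP orientation; "wrist_force": force on the tool from outside, world axes, zero at the start; "torque": the same for the moment, N m; "opening": finger opening in m.
Only numpy, scipy, OpenCV 4.12 (cv2) and the standard library are available. Lean on these libraries where they do the work, as an engineer would, in place of code of your own. Each camera call takes 0.05 s, during which the arm holds its last target.

## Working session

There is one attempt and no reset: what is moved stays moved. The work goes in short steps, Python scripts to look and compute and a tool call to move; the robot and the scene stay as the last step left them, time stands still between calls to the robot, and variables do not carry over. Pictures are saved under pics/ and viewed, and the job is handed in when it is done.

Besides the shell and the picture viewer there is one more tool, called after "Call:" by a JSON object that holds its "name" and its "arguments", one argument or row to a line. servo_tool: Moves the arm, as the interface text tells. Its arguments: {"type":"object","properties":{"steps":{"type":"array"},"grip":{"type":"number"},"grip_force":{"type":"number"}},"required":["steps"]}

```bash
mkdir -p pics; ls
cat > h.py <<'E'
import numpy as np, cv2
from workcell import get_obs, camera, camera_params
def snap(n,tag):
    im,d=camera(n); cv2.imwrite(f'pics/{tag}.png',im[:,:,::-1]); np.savez(f'{tag}.npz',im=im,d=d); return im,d
def pose(n):
    p=camera_params(n); K=np.array(p['intrinsics']);R=cv2.Rodrigues(np.array(p['rvec'],float))[0];t=np.array(p['tvec'],float).ravel(); return K,R,t
def cloud(n,d):
    K,R,t=pose(n); v,u=np.mgrid[:d.shape[0],:d.shape[1]]
    c=np.stack([(u-K[0,2])/K[0,0]*d,(v-K[1,2])/K[1,1]*d,d],-1)
    P=(c-t)@R; P[d==0]=np.nan; return P
def proj(n,X):
    K,R,t=pose(n); c=np.atleast_2d(X)@R.T+t; c=c@K.T; return c[:,:2]/c[:,2:]
def ray(n,u,v,z):
    K,R,t=pose(n); r=R.T@np.linalg.solve(K,[u,v,1]); o=-R.T@t; return o+r*(z-o[2])/r[2]
E
python3 - <<'E'
from h import *
print(get_obs())
for n in('scene','top'):
    snap(n,n+'0'); K,R,t=pose(n); print(n,-R.T@t,R[2],K[0,0])
E
```

```text
pics
{'time': 0.0, 'q': array([-7.51162134e+01,  5.01007946e+00,  1.00350495e+01,  9.50990911e+01,
       -1.14621706e-03,  9.00002056e+01]), 'qd': array([ 0.07233679, -0.00849737, -0.01976394,  0.0014531 , -0.02934972,
       -0.0390907 ]), 'joint_efforts': array([-7.45528978e-04, -5.20382380e+01,  4.64808726e+01,  1.61943136e-02,
       -1.62482429e-04, -1.76068227e-05]), 'ee_pos': array([ 0.14120762, -0.5313249 ,  0.2246982 ]), 'tcp_rot': array([-1.79925879e+02,  1.14648206e-03,  1.48835825e+01]), 'wrist_force': array([ 0.11765076, -0.0242118 , -0.55433707]), 'torque': array([0.02063784, 0.0096527 , 0.01570795]), 'opening': 0.0850093011916562}
scene [0.10319741 0.70933268 0.57841628] [ 0.5488736  -0.67067876 -0.49892662] 458.385436964464
top [0.46261625 0.06733904 0.95784112] [ 1.54902927e-01  7.81465231e-04 -9.87929386e-01] 383.0550789244359
```

View pics/scene0.png

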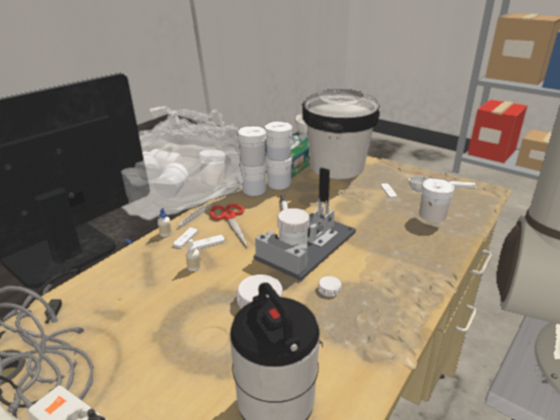

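View pics/top0.png

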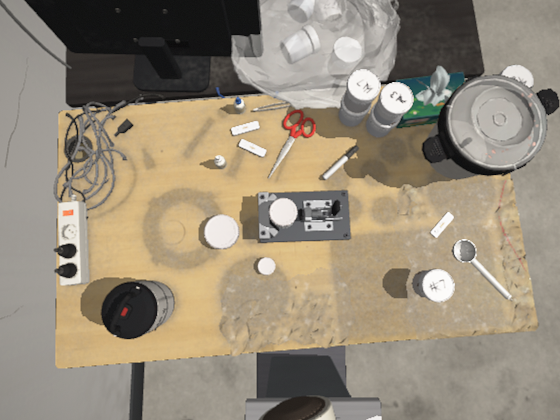

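The scene picture shows the fixture at about (305,240) with its handle standing at (324,185). In the top picture the plate is at (258–350, 190–241), the jar lid at (284,213), and the larger and smaller look-alike lids at (221,232) and (266,266). Next I measure these.

Run:
```python
from h import *
a=np.load('top0.npz');im,d=a['im'],a['d'];P=cloud('top',d)
print('desk z',np.nanmedian(P[250:256,290:340,2]))
# plate mask
hsv=cv2.cvtColor(im,cv2.COLOR_RGB2HSV)
roi=np.zeros(d.shape,bool);roi[180:250,250:360]=1
m=roi&(P[...,2]>0.006)&(P[...,2]<0.2)
c=max(cv2.findContours(m.astype(np.uint8),0,1)[0],key=cv2.contourArea)
m1=roi&(hsv[...,1]<60)
k=m1.astype(np.uint8);k=cv2.morphologyEx(k,2,np.ones((3,3)))
c2=max(cv2.findContours(k,0,1)[0],key=cv2.contourArea)
for cc in(c,c2):
    r=cv2.minAreaRect(cc);b=cv2.boxPoints(r);W=np.array([ray('top',*q,0.012) for q in b]);print(r);print(W.round(4),W.mean(0).round(4),np.linalg.norm(W-np.roll(W,1,0),axis=1))
# lid top
m=roi&(P[...,2]>0.09)&(P[...,2]<0.115);m[:,305:]=0
ys,xs=np.nonzero(m);print(len(xs),P[m].mean(0),np.nanmedian(P[m][:,2]))
mw=(hsv[...,2]>150)&(hsv[...,1]<60)&roi;mw[:,302:]=0
for mm,n in((m,'d'),(mw,'w')):
    cc=max(cv2.findContours(mm.astype(np.uint8),0,1)[0],key=cv2.contourArea);r=cv2.minEnclosingCircle(cc);print(n,r,cv2.fitEllipse(cc),ray('top',*r[0],0.102))
big=cv2.resize(im[170:260,240:370],None,fx=6,fy=6,interpolation=cv2.INTER_CUBIC);cv2.imwrite('pics/topz.png',big[:,:,::-1])
s=np.load('scene0.npz')['im'];big=cv2.resize(s[150:290,230:370],None,fx=4.2,fy=4.2,interpolation=cv2.INTER_CUBIC);cv2.imwrite('pics/scz.png',big[:,:,::-1])
```

```text
desk z -0.00011673186375356579
((303.0146484375, 215.07174682617188), (50.786109924316406, 91.41018676757812), 87.92996978759766)
[[ 0.6485  0.1346  0.012 ]
 [ 0.6552 -0.0953  0.012 ]
 [ 0.5276 -0.0956  0.012 ]
 [ 0.5211  0.1296  0.012 ]] [0.5881 0.0183 0.012 ] [0.12743797 0.23001635 0.12758972 0.2253022 ]
((303.5177917480469, 215.93460083007812), (50.16489791870117, 92.046875), 88.51213073730469)
[[ 0.6467  0.1335  0.012 ]
 [ 0.651  -0.098   0.012 ]
 [ 0.5251 -0.0969  0.012 ]
 [ 0.5209  0.1299  0.012 ]] [0.5859 0.0171 0.012 ] [0.12582385 0.23148686 0.12592677 0.22680119]
626 [0.58484179 0.07005658 0.10158309] 0.10169645598726927
d ((282.0909118652344, 211.27272033691406), 14.273122787475586) ((282.078369140625, 211.18942260742188), (27.293052673339844, 27.57244110107422), 103.67162322998047) [0.58455127 0.07010358 0.102     ]
w ((275.5, 207.5), 22.726736068725586) ((279.13336181640625, 209.0686798095703), (25.411741256713867, 42.57616424560547), 122.95026397705078) [0.59327732 0.08493923 0.102     ]
```

View pics/topz.png

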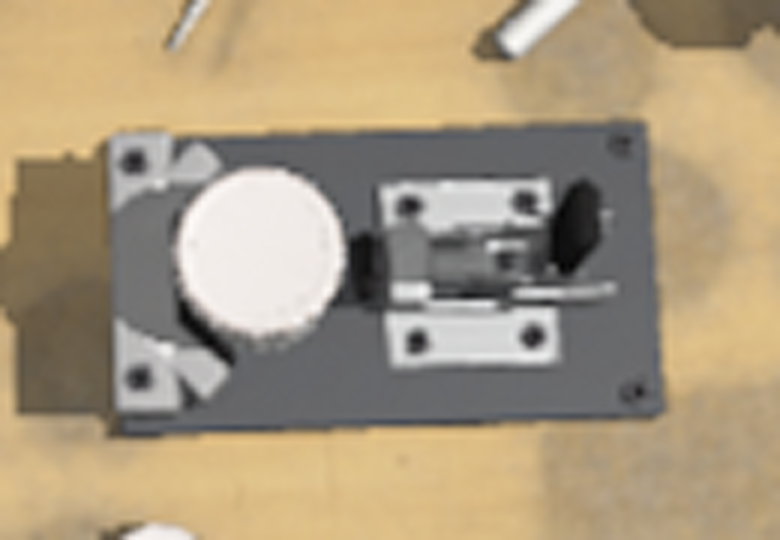

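View pics/scz.png

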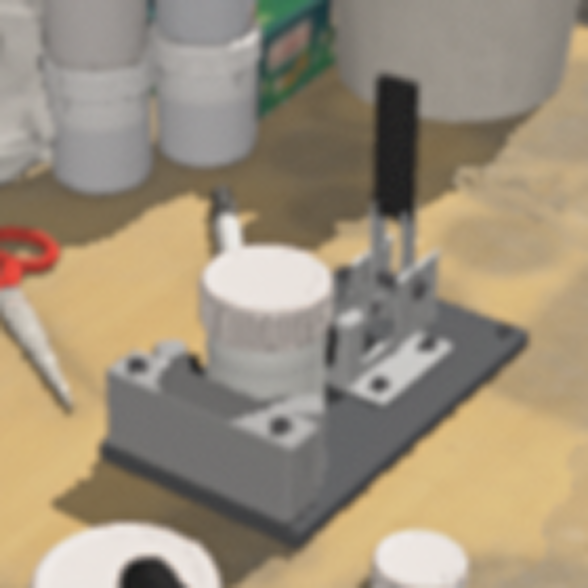

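The lid's top is at about (0.585, 0.070), z 0.102. The handle stands up over the −y end. Now I fit the plate edges to get the fixture yaw, and find the handle in both views.

Run:
```python
from h import *
a=np.load('top0.npz');im,d=a['im'],a['d'];P=cloud('top',d)
hsv=cv2.cvtColor(im,cv2.COLOR_RGB2HSV)
g=im.astype(int); gray=(g[...,0]-g[...,2])<25  # desk is yellow
T=[];
for u in range(276,342):
    col=gray[180:215,u]; v=180+np.argmax(col); T.append(ray('top',u,v-.5,.012))
T=np.array(T);
B=[]
for u in range(275,345):
    col=gray[225:250,u]; v=225+np.nonzero(col)[0].max(); B.append(ray('top',u,v+.5,.0))
Rr=[]
for v in range(197,234):
    r=gray[v,335:365]; u=335+np.nonzero(r)[0].max(); Rr.append(ray('top',u+.5,v,.012))
L=[]
for v in range(200,234):
    r=gray[v,250:275]; u=250+np.argmax(r); L.append(ray('top',u-.5,v,.012))
def fl(p,n):
    p=np.array(p)[:,:2].astype(np.float32); l=cv2.fitLine(p,cv2.DIST_HUBER,0,.01,.01).ravel(); print(n,l.round(4),np.degrees(np.arctan2(l[1],l[0])).round(2)); return l
for n,p in(('T',T),('B',B),('R',Rr),('L',L)): fl(p,n)
# handle black
for n in('top','scene'):
    b=np.load(n+'0.npz');im,d=b['im'],b['d'];P=cloud(n,d)
    m=(im.max(-1)<60)&(P[...,2]>.07)&(P[...,2]<.25)&(abs(P[...,0]-.59)<.08)&(P[...,1]<.06)&(P[...,1]>-.15)
    Q=P[m];print(n,len(Q))
    if len(Q)>10:
        for lo in np.arange(.07,.2,.02):
            q=Q[(Q[:,2]>lo)&(Q[:,2]<=lo+.02)]
            if len(q):print(lo.round(2),len(q),q.mean(0).round(4),q.min(0).round(3),q.max(0).round(3))
# pivot etc
```

```text
T [ 0.0304 -0.9995  0.6474  0.0036] -88.26
B [ 0.0247 -0.9997  0.5248  0.0198] -88.59
R [ 0.9997  0.0244  0.5868 -0.0956] 1.4
L [1.     0.0029 0.5768 0.1317] 0.17
top 95
0.07 1 [ 0.577  -0.0486  0.0884] [ 0.577 -0.049  0.088] [ 0.577 -0.049  0.088]
0.09 12 [ 0.5828 -0.0425  0.1017] [ 0.576 -0.049  0.09 ] [ 0.593 -0.04   0.11 ]
0.11 10 [ 0.5823 -0.0428  0.1222] [ 0.577 -0.05   0.116] [ 0.592 -0.04   0.13 ]
0.13 13 [ 0.5825 -0.0407  0.1426] [ 0.576 -0.046  0.13 ] [ 0.593 -0.039  0.149]
0.15 59 [ 0.5866 -0.044   0.1634] [ 0.576 -0.05   0.15 ] [ 0.599 -0.039  0.167]
scene 269
0.07 1 [ 0.5924 -0.0447  0.0896] [ 0.592 -0.045  0.09 ] [ 0.592 -0.045  0.09 ]
0.09 61 [ 0.5871 -0.0447  0.1006] [ 0.578 -0.048  0.091] [ 0.598 -0.041  0.11 ]
0.11 69 [ 0.5864 -0.0441  0.1204] [ 0.577 -0.049  0.11 ] [ 0.597 -0.04   0.13 ]
0.13 77 [ 0.5864 -0.0436  0.1404] [ 0.576 -0.05   0.131] [ 0.598 -0.04   0.15 ]
0.15 61 [ 0.5869 -0.0432  0.1591] [ 0.578 -0.049  0.15 ] [ 0.598 -0.04   0.166]
```

Fixture yaw is about 1.5°, origin about (0.587, −0.017), pivot about (0.588, −0.047, 0.044). The handle is near vertical, with its tip at z 0.166. Before moving I check obstacle heights along the way.

Run:
```python
from h import *
b=np.load('top0.npz');P=cloud('top',b['d'])
for n,(v0,v1,u0,u1) in dict(tub7=(265,305,405,460),pot=(75,175,420,560),tubs=(65,140,330,415),cap=(255,280,255,280),big=(210,250,200,242)).items():
    Q=P[v0:v1,u0:u1].reshape(-1,3);Q=Q[Q[:,2]>.015];print(n,Q.min(0).round(3),np.nanpercentile(Q,99,axis=0).round(3))
```

```text
tub7 [ 0.383 -0.311  0.015] [ 0.453 -0.239  0.089]
pot [ 0.65  -0.529  0.015] [ 0.919 -0.239  0.221]
tubs [ 0.787 -0.269  0.015] [ 0.935 -0.046  0.174]
cap [0.444 0.091 0.015] [0.484 0.131 0.02 ]
big [0.507 0.178 0.015] [0.587 0.26  0.035]
```

Call:
{"name": "servo_tool", "arguments": {
  "steps": [
    {"x":0,"y":0,"z":25,"yaw":5},
    {"x":15,"y":20,"z":50,"yaw":13},
    {"x":30,"y":40,"z":60,"yaw":22},
    {"x":50,"y":70,"z":65,"yaw":31},
    {"x":80,"y":100,"z":65,"yaw":40},
    {"x":110,"y":130,"z":65,"yaw":49},
    {"x":140,"y":165,"z":65,"yaw":58},
    {"x":170,"y":200,"z":65,"yaw":67},
    {"x":200,"y":235,"z":65,"yaw":76},
    {"x":230,"y":270,"z":65,"yaw":76},
    {"x":260,"y":300,"z":65,"yaw":76},
    {"x":260,"y":300,"z":65,"yaw":76}
  ],
  "grip": 0,
  "grip_force": 40
}}

```text
time: 1.6
ee_pos: [0.4025, -0.2296, 0.2892]
tcp_rot: [-179.9, -0.0, 91.1]
wrist_force: [0.3, -0.6, 0.5]
opening: 0.0003
```

Call:
{"name": "servo_tool", "arguments": {
  "steps": [
    {"x":35,"y":40,"z":0,"yaw":0.5},
    {"x":70,"y":80,"z":0,"yaw":0.5},
    {"x":105,"y":120,"z":0,"yaw":0.5},
    {"x":140,"y":160,"z":0,"yaw":0.5},
    {"x":170,"y":195,"z":0,"yaw":0.5},
    {"x":185,"y":213,"z":0,"yaw":0.5},
    {"x":185,"y":213,"z":-30,"yaw":0.5},
    {"x":185,"y":213,"z":-70,"yaw":0.5},
    {"x":185,"y":213,"z":-110,"yaw":0.5},
    {"x":185,"y":213,"z":-130,"yaw":0.5},
    {"x":185,"y":213,"z":-134,"yaw":0.5},
    {"x":185,"y":213,"z":-134,"yaw":0.5}
  ]
}}

```text
time: 3.1
ee_pos: [0.5876, -0.0171, 0.1558]
tcp_rot: [-179.9, -0.0, 91.6]
wrist_force: [-0.6, 0.7, 0.1]
opening: -0.0001
```

Run:
```python
from h import *
print(get_obs()['q'].round(1))
s,d=snap('scene','s1')
big=cv2.resize(s[130:290,210:380],None,fx=3.7,fy=3.7,interpolation=cv2.INTER_CUBIC);cv2.imwrite('pics/s1z.png',big[:,:,::-1])
```

```text
[-1.7  9.4  7.3 87.9  0.  86.8]
```

View pics/s1z.png

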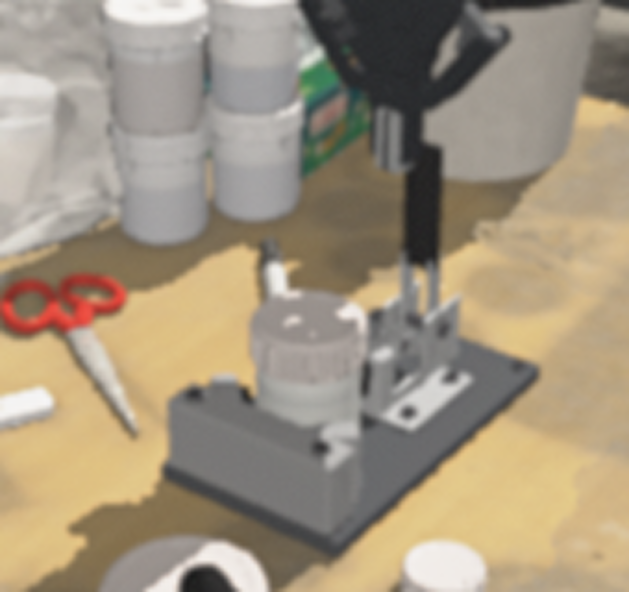

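Call:
{"name": "servo_tool", "arguments": {
  "steps": [
    {"x":0,"y":-8,"z":0,"yaw":0},
    {"x":0,"y":-15,"z":0,"yaw":0},
    {"x":0,"y":-22,"z":0,"yaw":0},
    {"x":0,"y":-29,"z":0,"yaw":0},
    {"x":1,"y":-37,"z":-1,"yaw":0},
    {"x":1,"y":-44,"z":-3,"yaw":0},
    {"x":1,"y":-52,"z":-6,"yaw":0},
    {"x":1,"y":-59,"z":-9,"yaw":0},
    {"x":1,"y":-66,"z":-13,"yaw":0},
    {"x":2,"y":-72,"z":-17,"yaw":0}
  ]
}}

```text
time: 4.4
ee_pos: [0.5898, -0.0894, 0.1389]
tcp_rot: [-180.0, -0.0, 91.6]
wrist_force: [0.1, 0.4, 0.6]
opening: -0.0001
```

Run:
```python
from h import *
s,d=snap('scene','s2')
big=cv2.resize(s[130:290,210:380],None,fx=3.7,fy=3.7,interpolation=cv2.INTER_CUBIC);cv2.imwrite('pics/s2z.png',big[:,:,::-1])
```

```text
(no output)
```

View pics/s2z.png

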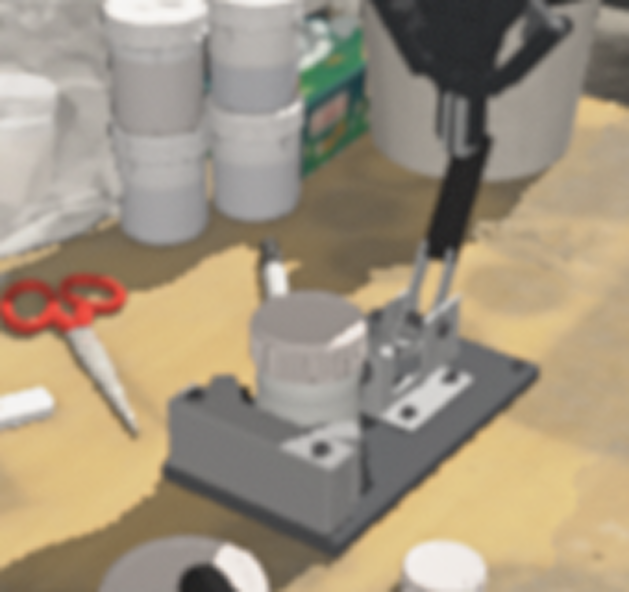

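The handle is following the fingers. I carry on down the arc.

Call:
{"name": "servo_tool", "arguments": {
  "steps": [
    {"x":0,"y":-6,"z":-5,"yaw":0},
    {"x":0,"y":-12,"z":-11,"yaw":0},
    {"x":0,"y":-17,"z":-17,"yaw":0},
    {"x":0,"y":-22,"z":-23,"yaw":0},
    {"x":1,"y":-26,"z":-30,"yaw":0},
    {"x":1,"y":-29,"z":-36,"yaw":0},
    {"x":1,"y":-32,"z":-42,"yaw":0},
    {"x":1,"y":-34,"z":-47,"yaw":0}
  ]
}}

```text
time: 5.45
ee_pos: [0.5907, -0.1241, 0.0909]
tcp_rot: [-179.9, -0.0, 91.5]
wrist_force: [-0.5, 0.1, 2.9]
opening: -0.0002
```

Call:
{"name": "servo_tool", "arguments": {
  "steps": [
    {"z":-1.5},
    {"z":-3},
    {"z":-3}
  ]
}}

```text
schema error: expected keys x, y, z, yaw
```

Call:
{"name": "servo_tool", "arguments": {
  "steps": [
    {"x":0,"y":0,"z":-1.5,"yaw":0},
    {"x":0,"y":0,"z":-3,"yaw":0},
    {"x":0,"y":0,"z":-3,"yaw":0}
  ]
}}

```text
time: 5.82
ee_pos: [0.5906, -0.124, 0.0877]
tcp_rot: [-179.9, -0.0, 91.6]
wrist_force: [0.7, 0.6, 0.7]
opening: -0.0002
```

Run:
```python
from h import *
s,d=snap('scene','s3')
big=cv2.resize(s[130:290,210:380],None,fx=3.7,fy=3.7,interpolation=cv2.INTER_CUBIC);cv2.imwrite('pics/s3z.png',big[:,:,::-1])
```

```text
(no output)
```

View pics/s3z.png

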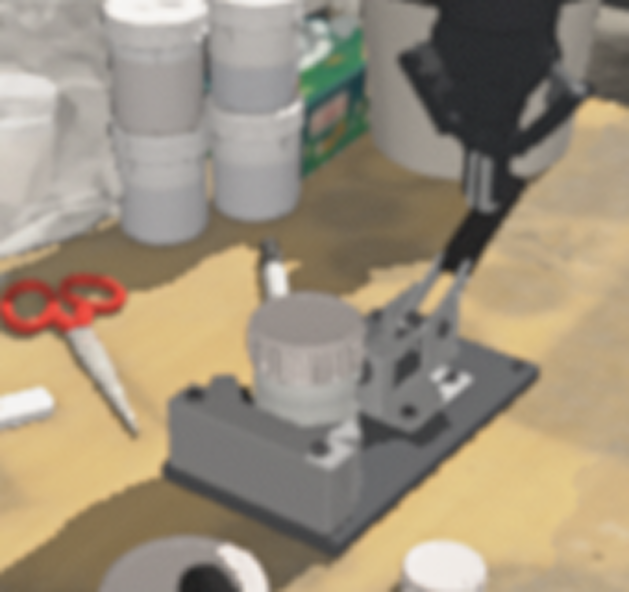

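Call:
{"name": "servo_tool", "arguments": {
  "steps": [
    {"x":0,"y":0,"z":-1,"yaw":0},
    {"x":0,"y":0,"z":-2,"yaw":0},
    {"x":0,"y":0,"z":-2,"yaw":0}
  ]
}}

```text
time: 6.25
ee_pos: [0.5907, -0.1239, 0.0858]
tcp_rot: [-179.9, -0.0, 91.6]
wrist_force: [0.8, -0.7, 0.6]
opening: -0.0002
```

Call:
{"name": "servo_tool", "arguments": {
  "steps": [
    {"x":0,"y":0,"z":-1,"yaw":0},
    {"x":0,"y":0,"z":-2,"yaw":0},
    {"x":0,"y":0,"z":-3,"yaw":0},
    {"x":0,"y":0,"z":-3,"yaw":0}
  ]
}}

```text
time: 6.75
ee_pos: [0.5906, -0.1239, 0.0826]
tcp_rot: [-179.9, -0.0, 91.6]
wrist_force: [0.7, -0.3, 0.7]
opening: 0.0002
```

No reaction force, so I back off upwards and look at the handle.

Call:
{"name": "servo_tool", "arguments": {
  "steps": [
    {"x":0,"y":0,"z":25,"yaw":0},
    {"x":0,"y":15,"z":70,"yaw":0},
    {"x":0,"y":50,"z":110,"yaw":0},
    {"x":0,"y":90,"z":125,"yaw":0},
    {"x":-15,"y":130,"z":125,"yaw":0},
    {"x":-40,"y":150,"z":125,"yaw":0},
    {"x":-80,"y":155,"z":125,"yaw":0},
    {"x":-120,"y":155,"z":125,"yaw":0},
    {"x":-120,"y":155,"z":125,"yaw":0}
  ]
}}

```text
time: 7.88
ee_pos: [0.4688, 0.0313, 0.2082]
tcp_rot: [-179.9, -0.1, 91.6]
wrist_force: [0.3, -0.2, 0.6]
opening: -0.0001
```

Run:
```python
from h import *
s,d=snap('scene','s4')
big=cv2.resize(s[130:290,210:380],None,fx=3.7,fy=3.7,interpolation=cv2.INTER_CUBIC);cv2.imwrite('pics/s4z.png',big[:,:,::-1])
s,d=snap('top','t4')
big=cv2.resize(s[170:260,240:370],None,fx=6,fy=6,interpolation=cv2.INTER_CUBIC);cv2.imwrite('pics/t4z.png',big[:,:,::-1])
for n,f in(('top','t4'),('scene','s4')):
    b=np.load(f+'.npz');im,d=b['im'],b['d'];P=cloud(n,d)
    m=(im.max(-1)<60)&(P[...,2]>.04)&(P[...,2]<.2)&(abs(P[...,0]-.59)<.025)&(P[...,1]<-.06)&(P[...,1]>-.2)
    Q=P[m];print(n,len(Q))
    for lo in np.arange(-.2,-.06,.015):
            q=Q[(Q[:,1]>lo)&(Q[:,1]<=lo+.015)]
            if len(q):print(lo.round(3),len(q),q.mean(0).round(4),np.percentile(q[:,2],90).round(4))
    l=cv2.fitLine(Q[:,1:].astype(np.float32),cv2.DIST_HUBER,0,.01,.01).ravel();print('elev',np.degrees(np.arctan(-l[1]/l[0])))
```

```text
top 0Traceback (most recent call last):
  File "<stdin>", line 13, in <module>
cv2.error: OpenCV(4.12.0) /io/opencv/modules/imgproc/src/linefit.cpp:50: error: (-215:Assertion failed) count > 0 in function 'fitLine2D_wods'
```

View pics/s4z.png

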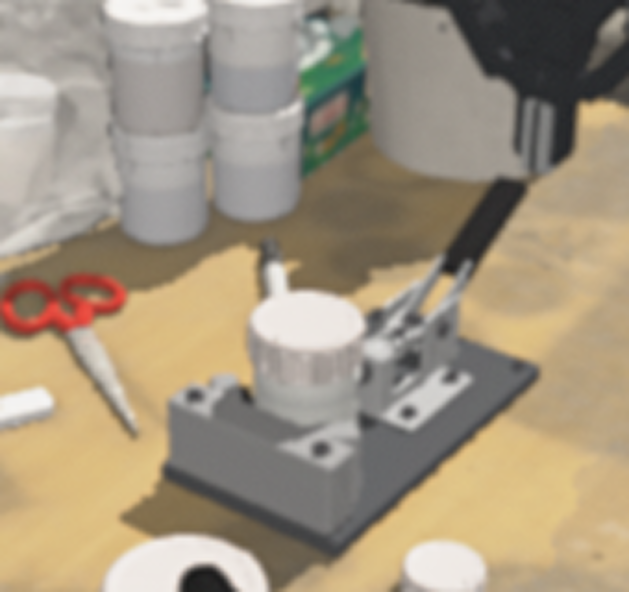

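View pics/t4z.png

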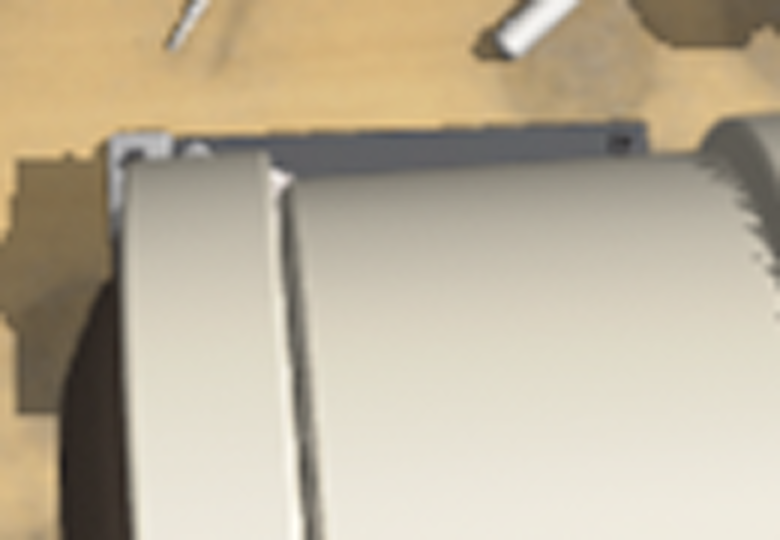

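The scene crop shows the handle's grip from (455,262) to (512,185), that is image (333,201) to (348,180). The arm hides the top view. I compare these with the handle elevations they would imply.

Run:
```python
from h import *
o=np.array([.587,-.017,0]);c,s=np.cos(np.radians(1.5)),np.sin(np.radians(1.5));R=np.array([[c,-s,0],[s,c,0],[0,0,1]])
for e in(12,18,25,30,35,40,45,50):
    r=np.radians(e);X=[o+R@np.array([0,-.03-k*np.cos(r),.044+k*np.sin(r)]) for k in(.038,.122)]
    print(e,((proj('scene',X)-[210,130])*3.7).round(0).tolist())
d=np.load('s4.npz');im=d['im'];P=cloud('scene',d['d'])
for u,v in((333,200),(338,194),(342,188),(346,183)): print(u,v,im[v,u],P[v,u].round(4))
```

```text
12 [[449.0, 290.0], [516.0, 217.0]]
18 [[448.0, 285.0], [515.0, 202.0]]
25 [[447.0, 280.0], [512.0, 185.0]]
30 [[446.0, 277.0], [510.0, 175.0]]
35 [[445.0, 274.0], [506.0, 165.0]]
40 [[443.0, 272.0], [502.0, 157.0]]
45 [[442.0, 270.0], [497.0, 149.0]]
50 [[440.0, 268.0], [491.0, 143.0]]
333 200 [44 42 42] [ 0.5899 -0.0913  0.0704]
338 194 [46 45 45] [ 0.5897 -0.1116  0.0777]
342 188 [48 47 48] [ 0.5912 -0.1306  0.0852]
346 183 [46 45 45] [ 0.5876 -0.1414  0.0952]
```

Run:
```python
from h import *
print(((proj('scene',[[.5906,-.124,.0877],[.5906,-.124,.0657],[.5906,-.113,.0657],[.5906,-.135,.0657]])-[210,130])*3.7).round(0).tolist())
print('now',((proj('scene',[[.4688,.0313,.2082],[.4688,.0313,.1862]])).round(0).tolist()))
b=np.load('s3.npz');P=cloud('scene',b['d'])
for u,v in((339,182),(341,185),(343,185),(345,188),(349,180),(335,199),(340,192)):print(u,v,b['im'][v,u],P[v,u].round(4))
big=cv2.resize(b['im'][160:215,310:370],None,fx=10,fy=10,interpolation=cv2.INTER_CUBIC);cv2.imwrite('pics/s3zz.png',big[:,:,::-1])
```

```text
[[484.0, 215.0], [482.0, 246.0], [472.0, 252.0], [491.0, 239.0]]
now [[356.0, 179.0], [355.0, 189.0]]
339 182 [99 98 98] [ 0.5906 -0.1142  0.1075]
341 185 [126 125 124] [ 0.5862 -0.1165  0.1002]
343 185 [97 97 96] [ 0.586  -0.1253  0.0968]
345 188 [50 47 44] [ 0.5817 -0.128   0.0893]
349 180 [44 43 43] [ 0.5826 -0.1455  0.1029]
335 199 [49 48 47] [ 0.5859 -0.0933  0.0735]
340 192 [38 37 37] [ 0.5865 -0.1146  0.0827]
```

View pics/s3zz.png

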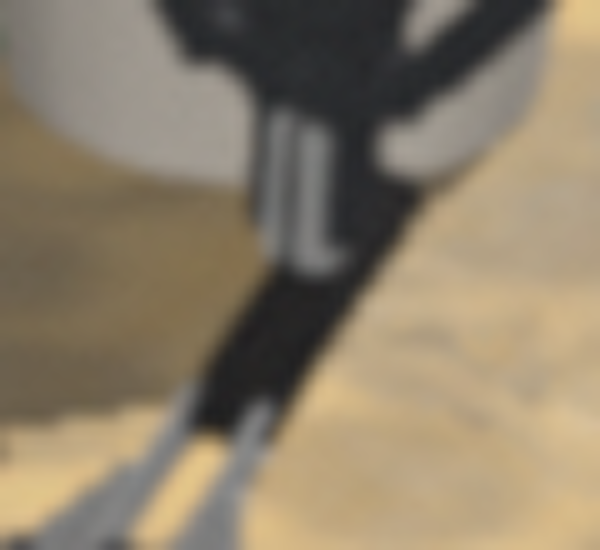

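Run:
```python
from h import *
b=np.load('s4.npz');P=cloud('scene',b['d'])
m=(abs(P[...,0]-.4688)<.04)&(abs(P[...,1]-.0313)<.04)&(P[...,2]<.26)&(P[...,2]>.13)
v,u=np.nonzero(m);Q=P[m];print(len(Q),u.min(),u.max(),v.min(),v.max())
for z in np.arange(.17,.26,.005):
    q=Q[(Q[:,2]>z)&(Q[:,2]<=z+.005)]
    if len(q):print(z.round(3),len(q),q.min(0).round(3),q.max(0).round(3))
big=cv2.resize(b['im'][120:205,310:395],None,fx=7,fy=7,interpolation=cv2.INTER_CUBIC);cv2.imwrite('pics/s4zz.png',big[:,:,::-1])
```

```text
349 345 366 151 177
0.215 16 [0.463 0.024 0.215] [0.478 0.043 0.219]
0.22 29 [0.458 0.026 0.22 ] [0.481 0.044 0.225]
0.225 48 [0.457 0.022 0.225] [0.485 0.043 0.23 ]
0.23 42 [0.456 0.024 0.23 ] [0.482 0.044 0.235]
0.235 43 [0.456 0.025 0.235] [0.483 0.043 0.24 ]
0.24 44 [0.456 0.025 0.24 ] [0.483 0.044 0.245]
0.245 43 [0.456 0.026 0.245] [0.484 0.044 0.25 ]
0.25 38 [0.456 0.026 0.25 ] [0.482 0.043 0.255]
0.255 46 [0.45  0.035 0.255] [0.492 0.046 0.26 ]
```

View pics/s4zz.png

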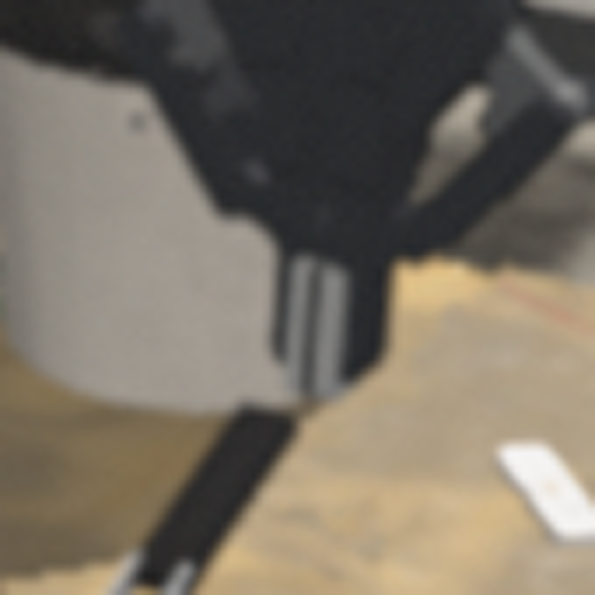

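The camera puts the closed fingertips at z ≈ 0.216 while the TCP reads 0.208. So they stand about 8 mm above the TCP, not 22 mm ahead of it as stated. That fits the handle stopping at about 23° elevation (not locked). I trust this measurement and press about 30 mm deeper, watching the force.

Call:
{"name": "servo_tool", "arguments": {
  "steps": [
    {"x":40,"y":0,"z":0,"yaw":0},
    {"x":80,"y":-10,"z":0,"yaw":0},
    {"x":110,"y":-40,"z":0,"yaw":0},
    {"x":122,"y":-80,"z":0,"yaw":0},
    {"x":122,"y":-120,"z":-20,"yaw":0},
    {"x":122,"y":-148,"z":-55,"yaw":0},
    {"x":122,"y":-150,"z":-90,"yaw":0},
    {"x":122,"y":-151,"z":-115,"yaw":0},
    {"x":122,"y":-152,"z":-122,"yaw":0},
    {"x":122,"y":-153,"z":-128,"yaw":0},
    {"x":122,"y":-153,"z":-132,"yaw":0}
  ]
}}

```text
time: 9.35
ee_pos: [0.5936, -0.122, 0.0766]
tcp_rot: [180.0, -0.0, 91.6]
wrist_force: [-1.0, -0.8, 1.1]
opening: 0.0002
```

Call:
{"name": "servo_tool", "arguments": {
  "steps": [
    {"x":-2,"y":0,"z":-3,"yaw":0},
    {"x":-2,"y":0,"z":-6,"yaw":0},
    {"x":-2,"y":-1,"z":-9,"yaw":0},
    {"x":-2,"y":-1,"z":-12,"yaw":0},
    {"x":-2,"y":-1,"z":-14,"yaw":0}
  ]
}}

```text
time: 9.98
ee_pos: [0.5915, -0.123, 0.0623]
tcp_rot: [180.0, -0.0, 91.6]
wrist_force: [-0.4, -0.0, -0.2]
opening: 0.0004
```

Call:
{"name": "servo_tool", "arguments": {
  "steps": [
    {"x":0,"y":0,"z":-1.5,"yaw":0},
    {"x":0,"y":0,"z":-3,"yaw":0},
    {"x":0,"y":0,"z":-4,"yaw":0},
    {"x":0,"y":0,"z":-4,"yaw":0}
  ]
}}

```text
time: 10.48
ee_pos: [0.5917, -0.1231, 0.0604]
tcp_rot: [179.9, 0.0, 91.6]
wrist_force: [-6.2, 0.9, 14.1]
opening: 0.0001
```

A hard stop at 14 N, with the TCP at 0.060, is right where I predicted the locked position. I release and stand aside to verify in both views.

Call:
{"name": "servo_tool", "arguments": {
  "steps": [
    {"x":0,"y":0,"z":25,"yaw":0},
    {"x":0,"y":5,"z":75,"yaw":0},
    {"x":0,"y":20,"z":130,"yaw":0},
    {"x":-20,"y":50,"z":170,"yaw":0},
    {"x":-50,"y":95,"z":180,"yaw":0},
    {"x":-85,"y":145,"z":180,"yaw":0},
    {"x":-115,"y":195,"z":180,"yaw":0},
    {"x":-140,"y":245,"z":180,"yaw":0},
    {"x":-160,"y":295,"z":180,"yaw":0},
    {"x":-175,"y":340,"z":180,"yaw":0},
    {"x":-185,"y":375,"z":180,"yaw":0},
    {"x":-185,"y":375,"z":180,"yaw":0}
  ],
  "grip": 85
}}

```text
time: 11.98
ee_pos: [0.4059, 0.2537, 0.2403]
tcp_rot: [179.9, -0.0, 91.7]
wrist_force: [0.3, -0.2, -0.0]
opening: 0.0848
```

Run:
```python
from h import *
o=get_obs();print(o['time'],o['ee_pos'],o['q'].round(1),o['opening'])
s,d=snap('scene','s5'); t,d2=snap('top','t5')
cv2.imwrite('pics/s5z.png',cv2.resize(s[130:290,210:380],None,fx=3.7,fy=3.7,interpolation=cv2.INTER_CUBIC)[:,:,::-1])
cv2.imwrite('pics/t5z.png',cv2.resize(t[150:280,200:370],None,fx=4.5,fy=4.5,interpolation=cv2.INTER_CUBIC)[:,:,::-1])
for n,im,d in(('top',t,d2),('scene',s,d)):
    P=cloud(n,d)
    m=(im.max(-1)<70)&(P[...,2]>.04)&(P[...,2]<.2)&(abs(P[...,0]-.59)<.025)&(P[...,1]<-.08)&(P[...,1]>-.2)
    Q=P[m];print(n,len(Q))
    if len(Q)>5:
        for lo in np.arange(-.2,-.08,.015):
            q=Q[(Q[:,1]>lo)&(Q[:,1]<=lo+.015)]
            if len(q):print(lo.round(3),len(q),q.mean(0).round(4))
        l=cv2.fitLine(Q[:,1:].astype(np.float32),cv2.DIST_HUBER,0,.01,.01).ravel();print('elev',np.degrees(np.arctan(-l[1]/l[0])))
P=cloud('top',d2);m=(P[...,2]>.093)&(P[...,2]<.112)&(abs(P[...,0]-.585)<.045)&(abs(P[...,1]-.073)<.045)
c=max(cv2.findContours(m.astype(np.uint8),0,1)[0],key=cv2.contourArea);r=cv2.minEnclosingCircle(c);e=cv2.fitEllipse(c);print(r,e,ray('top',*e[0],.102),P[m].mean(0))
P=cloud('scene',d);m=(P[...,2]>.098)&(P[...,2]<.107)&(abs(P[...,0]-.585)<.045)&(abs(P[...,1]-.073)<.045)
Q=P[m];print(len(Q),Q.mean(0),Q.min(0),Q.max(0))
```

```text
11.975 [0.40592737 0.25374867 0.24026283] [ 32.   -4.5   2.2  96.6  -0.  120.3] 0.08482763783683615
top 317
-0.17 44 [ 0.5903 -0.1605  0.0725]
-0.155 64 [ 0.5902 -0.1472  0.0701]
-0.14 61 [ 0.5894 -0.1326  0.0675]
-0.125 61 [ 0.589  -0.1177  0.0645]
-0.11 62 [ 0.5889 -0.1026  0.0605]
-0.095 25 [ 0.5892 -0.0898  0.0581]
elev 11.500861
scene 65
-0.14 3 [ 0.599  -0.1276  0.0662]
-0.125 23 [ 0.5913 -0.1165  0.0651]
-0.11 27 [ 0.589  -0.1036  0.0619]
-0.095 12 [ 0.5919 -0.0913  0.058 ]
elev 14.848499
((281.25, 211.25), 14.25229263305664) ((281.20806884765625, 211.1718292236328), (27.20870590209961, 27.54106903076172), 102.36344146728516) [0.58479648 0.07209423 0.102     ] [0.58491967 0.07212203 0.10171004]
450 [0.58356851 0.07258167 0.10276539] [0.55351382 0.03976366 0.09800333] [0.61644153 0.10191401 0.10623996]
```

View pics/s5z.png

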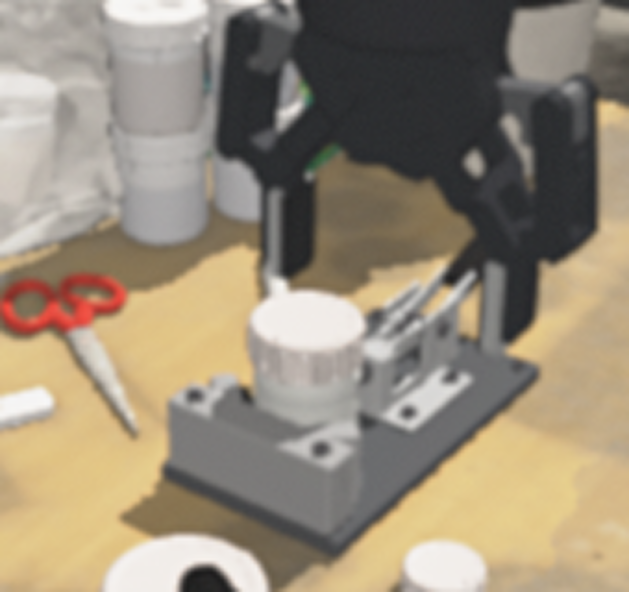

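View pics/t5z.png

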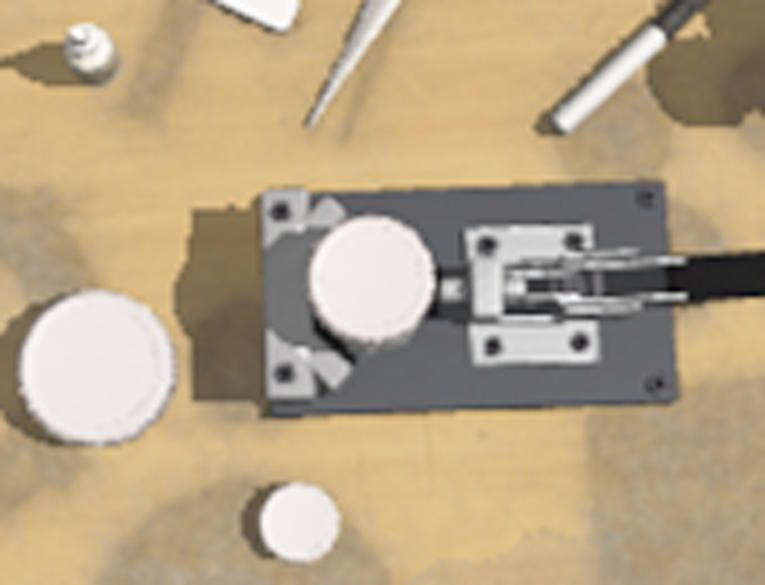

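View pics/s5.png

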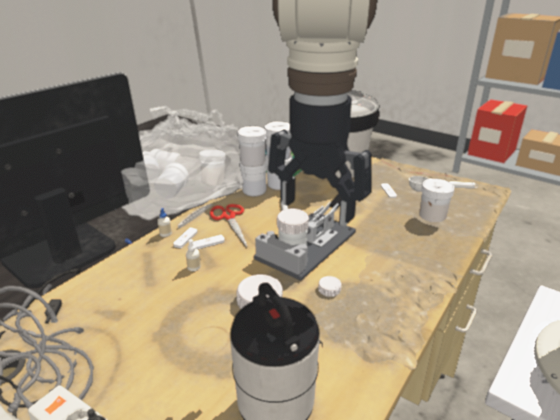

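The clamp is locked: the handle sits at about 11.5–12° with the plunger on the jar, and the lid centre is now at (0.585, 0.072). Next, the tip height with the fingers open, before I descend.

Run:
```python
from h import *
b=np.load('s5.npz');P=cloud('scene',b['d'])
m=(abs(P[...,0]-.406)<.075)&(abs(P[...,1]-.2537)<.05)&(P[...,2]<.31)&(P[...,2]>.15)
Q=P[m]
for z in np.arange(.21,.3,.005):
    q=Q[(Q[:,2]>z)&(Q[:,2]<=z+.005)]
    if len(q):
        a=q[q[:,0]<.406];c=q[q[:,0]>=.406];print(z.round(3),len(a),len(c),*( (g.min(0).round(3),g.max(0).round(3)) if len(g) else () for g in(a,c)))
```

```text
0.26 15 26 (array([0.358, 0.251, 0.26 ]), array([0.364, 0.263, 0.265])) (array([0.449, 0.245, 0.26 ]), array([0.455, 0.266, 0.265]))
0.265 38 43 (array([0.352, 0.247, 0.265]), array([0.365, 0.264, 0.27 ])) (array([0.448, 0.245, 0.265]), array([0.462, 0.266, 0.27 ]))
0.27 53 46 (array([0.35 , 0.245, 0.27 ]), array([0.365, 0.264, 0.275])) (array([0.448, 0.244, 0.27 ]), array([0.463, 0.267, 0.275]))
0.275 48 49 (array([0.351, 0.244, 0.275]), array([0.365, 0.265, 0.28 ])) (array([0.449, 0.242, 0.275]), array([0.463, 0.266, 0.28 ]))
0.28 50 50 (array([0.35 , 0.244, 0.28 ]), array([0.364, 0.264, 0.285])) (array([0.449, 0.244, 0.28 ]), array([0.462, 0.266, 0.285]))
0.285 56 49 (array([0.35 , 0.246, 0.285]), array([0.364, 0.264, 0.29 ])) (array([0.449, 0.243, 0.285]), array([0.463, 0.267, 0.29 ]))
0.29 53 55 (array([0.351, 0.246, 0.29 ]), array([0.364, 0.266, 0.295])) (array([0.448, 0.243, 0.29 ]), array([0.463, 0.267, 0.295]))
0.295 40 48 (array([0.35 , 0.25 , 0.295]), array([0.365, 0.265, 0.3  ])) (array([0.449, 0.243, 0.295]), array([0.461, 0.266, 0.299]))
```

Open tips are 21 mm above the reported TCP, again a consistent 30 mm offset. I descend on the lid to a TCP height of about 0.062.

Call:
{"name": "servo_tool", "arguments": {
  "steps": [
    {"x":40,"y":-40,"z":0,"yaw":0},
    {"x":80,"y":-80,"z":0,"yaw":0},
    {"x":120,"y":-122,"z":0,"yaw":0},
    {"x":155,"y":-158,"z":0,"yaw":0},
    {"x":178,"y":-182,"z":0,"yaw":0},
    {"x":178,"y":-182,"z":-20,"yaw":0},
    {"x":178,"y":-182,"z":-55,"yaw":0},
    {"x":178,"y":-182,"z":-90,"yaw":0},
    {"x":178,"y":-182,"z":-115,"yaw":0},
    {"x":178,"y":-182,"z":-120,"yaw":0},
    {"x":178,"y":-182,"z":-120,"yaw":0}
  ]
}}

```text
time: 13.45
ee_pos: [0.5848, 0.0692, 0.1211]
tcp_rot: [179.9, 0.0, 91.6]
wrist_force: [0.5, -0.0, 1.3]
opening: 0.0847
```

Run:
```python
from h import *
print(get_obs()['ee_pos'])
s,d=snap('scene','s6')
cv2.imwrite('pics/s6z.png',cv2.resize(s[130:290,210:380],None,fx=3.7,fy=3.7,interpolation=cv2.INTER_CUBIC)[:,:,::-1])
P=cloud('scene',d);m=(abs(P[...,0]-.585)<.075)&(abs(P[...,1]-.072)<.03)&(P[...,2]<.21)&(P[...,2]>.15);Q=P[m]
for g in(Q[Q[:,0]<.585],Q[Q[:,0]>.585]):print(len(g),g.min(0).round(3),g.max(0).round(3))
```

```text
[0.58479166 0.06915674 0.12109881]
540 [0.511 0.05  0.151] [0.584 0.087 0.21 ]
405 [0.586 0.058 0.15 ] [0.659 0.088 0.21 ]
```

View pics/s6z.png

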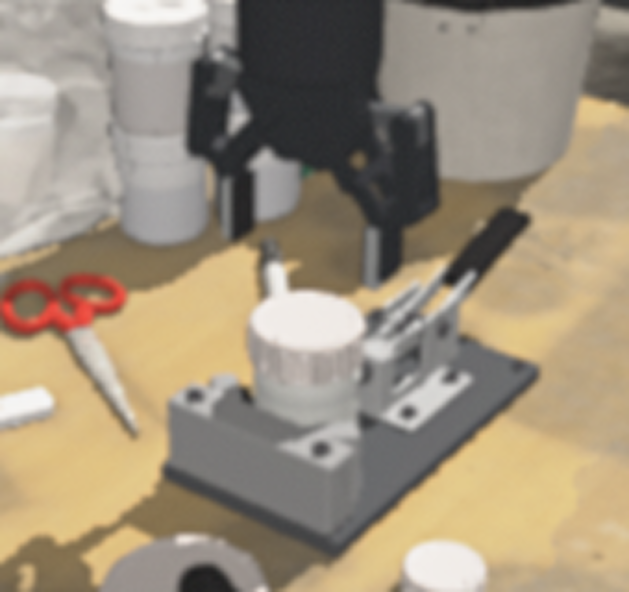

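Call:
{"name": "servo_tool", "arguments": {
  "steps": [
    {"x":-0.5,"y":1.5,"z":-10,"yaw":0},
    {"x":-0.5,"y":1.5,"z":-25,"yaw":0},
    {"x":-0.5,"y":1.5,"z":-40,"yaw":0},
    {"x":-0.5,"y":1.5,"z":-52,"yaw":0},
    {"x":-0.5,"y":1.5,"z":-58,"yaw":0},
    {"x":-0.5,"y":1.5,"z":-58,"yaw":0},
    {"x":-0.5,"y":1.5,"z":-58,"yaw":0}
  ]
}}

```text
time: 14.38
ee_pos: [0.5849, 0.0709, 0.0642]
tcp_rot: [179.8, 0.0, 91.6]
wrist_force: [1.1, 0.2, 0.3]
opening: 0.0849
```

Run:
```python
from h import *
print(get_obs()['ee_pos'])
s,d=snap('scene','s7')
cv2.imwrite('pics/s7z.png',cv2.resize(s[150:270,240:360],None,fx=5,fy=5,interpolation=cv2.INTER_CUBIC)[:,:,::-1])
```

```text
[0.58489096 0.07091462 0.06417801]
```

View pics/s7z.png

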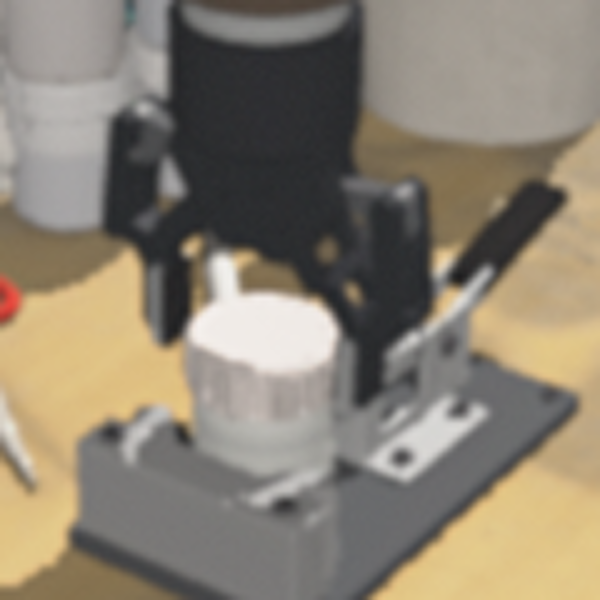

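The fingers straddle the lid, with tips at lid mid-height or below and the body clear of it. I close gently first.

Call:
{"name": "servo_tool", "arguments": {
  "steps": [
    {"x":-0.5,"y":0,"z":-3,"yaw":0},
    {"x":-0.5,"y":0,"z":-3,"yaw":0},
    {"x":-0.5,"y":0,"z":-3,"yaw":0},
    {"x":-0.5,"y":0,"z":-3,"yaw":0},
    {"x":-0.5,"y":0,"z":-3,"yaw":0},
    {"x":-0.5,"y":0,"z":-3,"yaw":0}
  ],
  "grip": 55,
  "grip_force": 25
}}

```text
time: 15.18
ee_pos: [0.5848, 0.071, 0.0618]
tcp_rot: [179.7, 0.0, 91.6]
wrist_force: [0.9, 1.2, 4.8]
opening: 0.0658
```

Call:
{"name": "servo_tool", "arguments": {
  "steps": [
    {"x":0,"y":0,"z":0,"yaw":0},
    {"x":0,"y":0,"z":0,"yaw":0},
    {"x":0,"y":0,"z":0,"yaw":0},
    {"x":0,"y":0,"z":0,"yaw":0}
  ],
  "grip": 50,
  "grip_force": 100
}}

```text
time: 15.68
ee_pos: [0.5848, 0.071, 0.0624]
tcp_rot: [179.7, -0.0, 91.6]
wrist_force: [-1.7, -0.2, 6.6]
opening: 0.0642
```

Run:
```python
from h import *
o=get_obs();print(o['ee_pos'],o['wrist_force'],o['torque'],o['opening'])
s,d=snap('scene','s8')
cv2.imwrite('pics/s8z.png',cv2.resize(s[170:270,250:350],None,fx=6,fy=6,interpolation=cv2.INTER_CUBIC)[:,:,::-1])
```

```text
[0.58482437 0.0710315  0.06240497] [-1.73296574 -0.16086661  6.58143054] [ 0.04244474  0.12093264 -0.06431037] 0.06418139879724502
```

View pics/s8z.png

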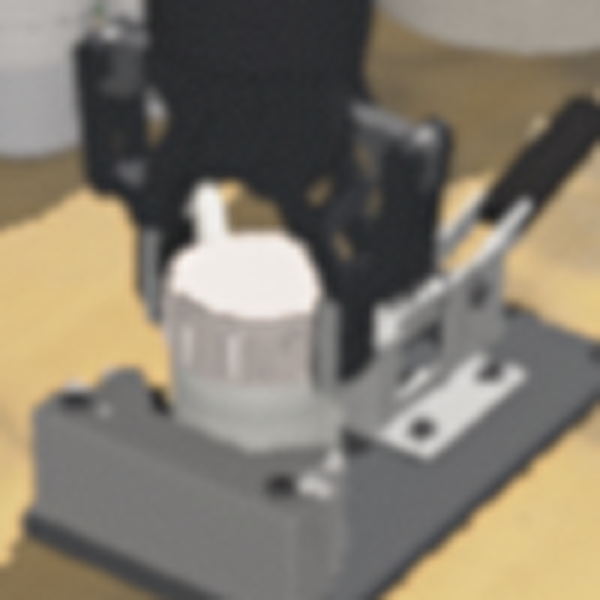

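The pads hold the lid across its diameter. I now turn anticlockwise with a slight rise, 24° first.

Call:
{"name": "servo_tool", "arguments": {
  "steps": [
    {"x":0,"y":0,"z":0,"yaw":3},
    {"x":0,"y":0,"z":0.3,"yaw":6},
    {"x":0,"y":0,"z":0.4,"yaw":9},
    {"x":0,"y":0,"z":0.6,"yaw":12},
    {"x":0,"y":0,"z":0.7,"yaw":15},
    {"x":0,"y":0,"z":0.8,"yaw":18},
    {"x":0,"y":0,"z":1,"yaw":21},
    {"x":0,"y":0,"z":1.1,"yaw":24}
  ]
}}

```text
time: 16.73
ee_pos: [0.5845, 0.071, 0.0634]
tcp_rot: [179.7, -0.0, 115.7]
wrist_force: [-0.9, -0.2, 3.4]
opening: 0.0641
```

Run:
```python
from h import *
o=get_obs();print(o['ee_pos'],o['tcp_rot'],o['wrist_force'],o['torque'],o['opening'])
s,d=snap('scene','s9')
cv2.imwrite('pics/s9z.png',cv2.resize(s[170:270,250:350],None,fx=6,fy=6,interpolation=cv2.INTER_CUBIC)[:,:,::-1])
```

```text
[0.58446223 0.07099007 0.06340781] [ 1.79701741e+02 -2.24256842e-02  1.15657258e+02] [-0.91652656 -0.19710418  3.40982436] [ 0.02886636  0.15226954 -0.24374291] 0.06411863028965312
```

View pics/s9z.png

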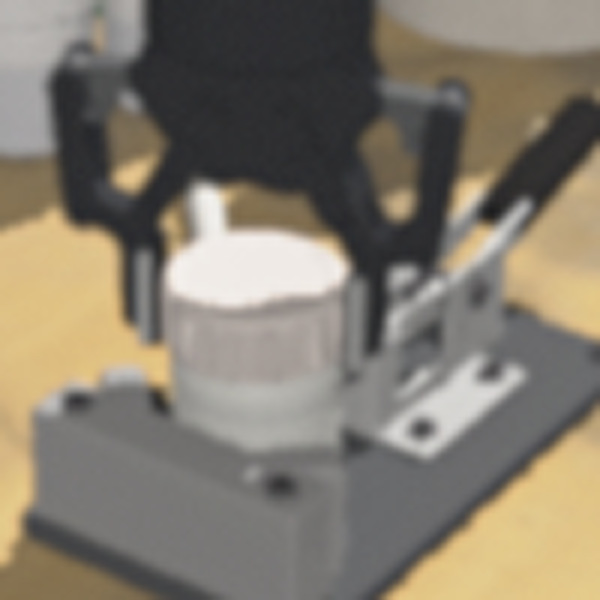

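The turn is going well: torque has fallen to 0.24 N m and the opening is unchanged. I continue to about 60°.

Call:
{"name": "servo_tool", "arguments": {
  "steps": [
    {"x":0,"y":0,"z":0.2,"yaw":4},
    {"x":0,"y":0,"z":0.4,"yaw":8},
    {"x":0,"y":0,"z":0.6,"yaw":12},
    {"x":0,"y":0,"z":0.8,"yaw":16},
    {"x":0,"y":0,"z":1,"yaw":20},
    {"x":0,"y":0,"z":1.1,"yaw":24},
    {"x":0,"y":0,"z":1.3,"yaw":28},
    {"x":0,"y":0,"z":1.4,"yaw":32},
    {"x":0,"y":0,"z":1.5,"yaw":36},
    {"x":0,"y":0,"z":1.5,"yaw":36}
  ]
}}

```text
time: 18.02
ee_pos: [0.584, 0.0708, 0.0646]
tcp_rot: [179.7, -0.1, 151.7]
wrist_force: [-0.9, -0.9, 2.6]
opening: 0.0642
```

Run:
```python
from h import *
o=get_obs();print(o['ee_pos'],o['tcp_rot'],o['wrist_force'],o['torque'],o['opening'])
s,d=snap('scene','s10')
cv2.imwrite('pics/s10z.png',cv2.resize(s[170:270,250:350],None,fx=6,fy=6,interpolation=cv2.INTER_CUBIC)[:,:,::-1])
P=cloud('scene',d)
for f in('s8','s9','s10'):
    b=np.load(f+'.npz');P=cloud('scene',b['d']);print(f,np.nanmedian(P[216:220,285:296,2]))
```

```text
[0.58403637 0.07080706 0.06460653] [ 1.79745271e+02 -6.49303537e-02  1.51741328e+02] [-0.88362377 -0.86993592  2.5991013 ] [-0.26380499  0.18396151  0.02173167] 0.06415195986795448
s8 0.1024031936621698
s9 0.103597224006749
s10 0.10508298621703119
```

View pics/s10z.png

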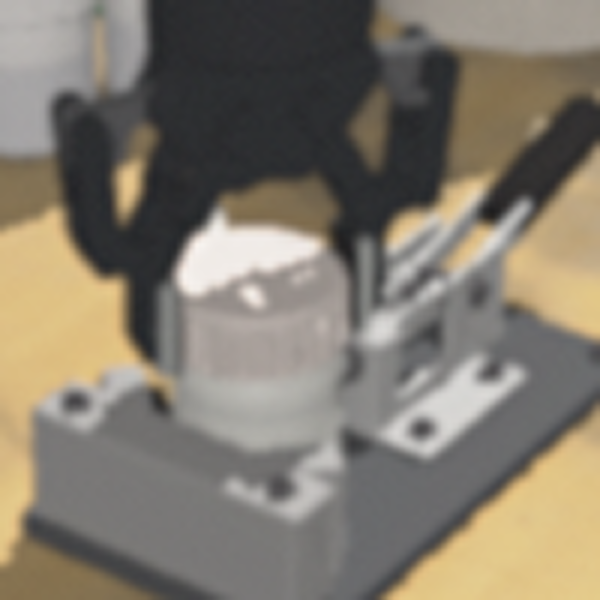

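After 60° the yaw torque is about zero and the lid has risen 2.7 mm, so the thread has let go. A few more degrees for margin, to about 67°, then a first lift.

Call:
{"name": "servo_tool", "arguments": {
  "steps": [
    {"x":0,"y":0,"z":0,"yaw":4},
    {"x":0,"y":0,"z":0,"yaw":7},
    {"x":0,"y":0,"z":0,"yaw":7},
    {"x":0,"y":0,"z":1,"yaw":7},
    {"x":0,"y":0,"z":2,"yaw":7},
    {"x":0,"y":0,"z":3,"yaw":7},
    {"x":0,"y":0,"z":4,"yaw":7}
  ]
}}

```text
time: 18.95
ee_pos: [0.5839, 0.0707, 0.0684]
tcp_rot: [179.8, -0.1, 158.7]
wrist_force: [-2.0, -1.9, -1.9]
opening: 0.0642
```

Call:
{"name": "servo_tool", "arguments": {
  "steps": [
    {"x":0,"y":0,"z":3,"yaw":0},
    {"x":0,"y":0,"z":6,"yaw":0},
    {"x":0,"y":0,"z":9,"yaw":0},
    {"x":0,"y":0,"z":12,"yaw":0},
    {"x":0,"y":0,"z":15,"yaw":0},
    {"x":0,"y":0,"z":18,"yaw":0},
    {"x":0,"y":0,"z":21,"yaw":0},
    {"x":0,"y":0,"z":24,"yaw":0},
    {"x":0,"y":0,"z":24,"yaw":0},
    {"x":0,"y":0,"z":24,"yaw":0}
  ]
}}

```text
time: 20.2
ee_pos: [0.5839, 0.0707, 0.0923]
tcp_rot: [179.8, -0.1, 158.7]
wrist_force: [-0.3, -0.1, -0.7]
opening: 0.0638
```

Run:
```python
from h import *
o=get_obs();print(o['ee_pos'],o['tcp_rot'],o['wrist_force'],o['torque'],o['opening'])
s,d=snap('scene','s11')
cv2.imwrite('pics/s11z.png',cv2.resize(s[160:270,240:360],None,fx=5,fy=5,interpolation=cv2.INTER_CUBIC)[:,:,::-1])
P=cloud('scene',d);m=(abs(P[...,0]-.585)<.05)&(abs(P[...,1]-.072)<.05)&(P[...,2]>.124)&(P[...,2]<.14)&(s.min(-1)>110)
print(m.sum(),np.nanmedian(P[m][:,2]),np.percentile(P[m],[2,98],axis=0).round(4))
```

```text
[0.58387224 0.07072613 0.0923369 ] [ 1.79767611e+02 -9.03041465e-02  1.58674363e+02] [-0.34148291 -0.07790027 -0.66729007] [ 0.01803881  0.01684407 -0.00345956] 0.06383735503373901
470 0.13264861526016009 [[0.5558 0.0408 0.1247]
 [0.61   0.1087 0.1355]]
```

View pics/s11z.png

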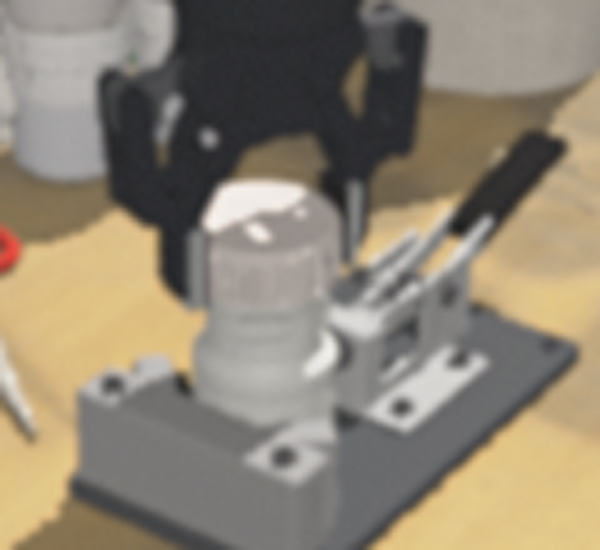

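The lid is up about 30 mm and level. I check numerically how well it is centred over the jar.

Run:
```python
from h import *
for z in(.04,.065,.090,.12): print(z,((proj('scene',[[.5847,.0722,z]])-[240,160])*5).round(1), ((proj('scene',[[.5847-.0009,.0722-.0003,z]])-[240,160])*5).round(1))
b=np.load('s11.npz');im=b['im'].astype(int);P=cloud('scene',b['d'])
R=np.hypot(P[...,0]-.5847,P[...,1]-.0722)
# circle fits of cloud slices
from scipy.optimize import least_squares
for n,r,z0,z1 in(('lid',.0325,.110,.130),('neck',.024,.088,.100),('body',.0295,.064,.080)):
    m=(P[...,2]>z0)&(P[...,2]<z1)&(R<r+.006)&(R>r-.008)
    m&=(im.min(-1)>95)
    Q=P[m][:,:2]
    f=least_squares(lambda p:np.hypot(Q[:,0]-p[0],Q[:,1]-p[1])-r,[.585,.072],loss='soft_l1',f_scale=.001)
    print(n,len(Q),f.x.round(4),np.abs(f.fun).mean())
```

```text
0.04 [[258.4 414.8]] [[260.5 415.2]]
0.065 [[258.8 364.6]] [[261. 365.]]
0.09 [[259.2 313. ]] [[261.4 313.4]]
0.12 [[259.8 249.2]] [[262.  249.6]]
lid 265 [0.5881 0.0694] 0.0016451587413508423
neck 131 [0.5863 0.0687] 0.0014439979730614713
body 253 [0.587  0.0681] 0.0022792725444842617
```

Run:
```python
from h import *
from workcell import job_done
a=np.load('s5.npz');b=np.load('s11.npz')
P=cloud('scene',b['d']);im=b['im']
m=(im.max(-1)<70)&(P[...,2]>.04)&(P[...,2]<.1)&(abs(P[...,0]-.59)<.025)&(P[...,1]<-.08)&(P[...,1]>-.2);Q=P[m]
l=cv2.fitLine(Q[:,1:].astype(np.float32),cv2.DIST_HUBER,0,.01,.01).ravel();print('handle elev',len(Q),np.degrees(np.arctan(-l[1]/l[0])))
print(job_done(),get_obs()['time'])
```

```text
handle elev 164 12.374332
the job is handed in; nothing more can be done
the job is handed in; nothing more can be done
```

The clamp is locked, and the lid is unscrewed and held about 12 mm above the open mouth. I handed the job in about 20 s into the 54 s limit; no verdict was reported.

- **Clamp:** I pushed the handle down with closed fingers to its hard stop, at about 14 N. It still measured about 12° above level just before hand-in, which is the locked position, with the plunger on the jar.
- **Lid:** I gripped it at 100 N and turned it 67° anticlockwise. The turning torque was near zero and the lid had risen about 2.7 mm by 60°. I then lifted it straight up, about 30 mm in all.
- **Last checks:** The tool is level within 0.3° and the jar stayed in its nest. I did not check jar rotation by its mark. I saw nothing round about disturbed, but measured none of it.

**Checks that failed or disagreed:**
- **Fingertip height:** The cameras and the contacts both put the fingertips about 30 mm higher than the stated 22 mm ahead of the TCP. My first push therefore left the handle at about 23°, not locked, and I pushed again using the measured offset.
- **Centring:** The rough point-cloud fits put the lid about 1 to 2 mm off the jar's axis, which is about the measurement noise. I left it there.

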